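# Stopper the conical flask

## Robot

A 6-joint arm with a two-finger parallel gripper is mounted at the origin on the work surface. World frame = base frame: x ahead of the robot, y to its left, z up, the work surface at z = 0. Lengths are in m, angles in rad, forces in N, time in s.
With the tool pointing down it reaches from about 0.35 to 0.95 m from the base axis. Payload 17.4 kg.
Tool frame: the origin (TCP) lies at the very end of the fingers, on their centre line; the grasp point (between the pads) lies bot.grasp_offset behind it (bot.grasp_offset is the distance from the TCP to the grasp point, in m); z points along the fingers, y is the direction in which the jaws open and shut (so a half turn about z gives the same grasp; the last joint's range is limited). The gripper opens to 93 mm and grips with 3 to 60 N. Pads are 15 mm wide; open, the fingers measure 128 mm over their backs; the gripper's body (75 mm by 188 mm) begins 65 mm behind the grasp point.
Start: joints at [-1.226, 0.116, 1.442, -0, 1.584, -0.038], TCP at [0.252, -0.626, 0.219] pointing down, gripper open.
Joint ranges: [-2.83, 2.83], [-0.83, 2.19], [0.07, 2.5], [-1.14, 4.28], [0.01, 3], [-2.97, 2.97]. Speed limits (rad/s): [1.89, 1.89, 2.22, 3.14, 3.14, 3.14].

## Interface

Orientations are given as a unit quaternion [w, x, y, z].
In Python, from bench import sensors, vision, ticket, bot gives the robot as it stands.
- The arm moves only by the tool send_rows, never from a script. Its argument "steps" is a list of rows, each an object with "dr": the turn, a rotation vector about the tool's x, y, z in rad, a list of three; "linear": the shift along the tool's x, y, z in mm, a list of three; "fingers": the opening, from 0 (shut) to 1 (fully open). A call has 1 to 5 rows; each row is the pose to reach, as a shift and turn from the pose commanded when the call began, along the tool's axes at that moment; what a row does not reach only later rows make up. A row lasts 1/10 s, in which the tool goes at most 50 mm and 8.59 degrees, less where a joint would pass 70% of its speed; a pose out of reach is approached as far as the arm can. A call with a gripper value outside its range is refused whole. The fingers move at their own pace and stop on an object; "squeeze" is the grip in N (left out, the last holds). Time passes only in rows, so rows that repeat a pose let the fingers close. It gives the time, the measured TCP pose, the force and the opening at its end, in the units of the state.
- sensors.get_obs(): the state, without advancing time (a new reading comes with each control period).
- vision.camera(name): name is "side" or "top" or "wrist"; returns the picture (384x512x3 uint8, red, green, blue); there is no depth.
- vision.camera_info(name): a dict with "camera_matrix" (3x3 intrinsics, pixels), "view" (4x4, takes a point from world to camera coordinates). Camera axes: x right, y up, looking along -z (the intrinsics and any distortion apply to the point x, -y, -z); pixel columns grow to the right and rows downward; lengths in m; the calibration is good to about 2 mm. A picture is of the moment at which its call begins: read the wrist's pose just before it. camera_info takes no time and is no camera call; for the wrist camera it gives the pose at the moment of the call.
- ticket.sign_off(): hands the job in, once; it reports no verdict.
Trained networks look in the newest picture that a camera, given by its name, has taken for a name from the list of things; names that differ only in an ending like _2 or _b are one class to them, and where a whole thing is asked for, a point or a joint stands for the part that bears it (a point fixed in the world has none). Each returns a list of dicts, best first, with "score" (0 to 1); they miss things now and then, are a little off and sometimes report something else, mostly with a low value. They report only what shows in the picture. A call takes as long as a camera call. They do not tell look-alikes from the thing itself.
- vision.spot_in(target, camera): "position" ([x, y, z] in m, in world coordinates, good to about 4 mm: the middle of the surface that is visible of it).
The state is a dict: "clock": time; "joint_pos": joint angles; "joint_velocities": joint speeds; "tau": joint torques, N m; "ee_pos": TCP position; "ee_rot": TCP orientation; "force": force on the tool from outside, world axes, zero at the start; "moment": the same for the moment, N m; "width": opening from 0.0 (shut) to 1.0 (fully open).
Only numpy, scipy, OpenCV 4.12 (cv2) and the standard library are available. Lean on these libraries where they do the work, as an engineer would, in place of code of your own. Each camera call takes 0.05 s, during which the arm holds its last target.

## Task

Close the clear conical flask with the orange stopper: take the stopper out of the white stand, lower it down into the flask's neck while still holding it (do not drop it in from above), and let go once its flange sits flat on the rim. The flask must stay standing where it is; leave the open amber bottle and the grey stopper alone.

Things in the scene. Friction and masses are not known exactly. Their poses are not given: they have to be found in the camera images.
- orange_stopper: Rigid orange plastic stopper, 30-65 g, 76 mm tall, upright in a well of the white stand, hanging by its flange on the stand's top (50 mm up). Origin: centre of the tip's underside, 16 mm above the bench; z up, round about z. Heights from the origin: tapered plug 0-34 (diameter 24 at tip, 38 at top), flange 34-40 (diameter 58), round grip 40-76 (diameter 30). Lift 45 mm to clear.
- grey_stopper: Bystander: thinner grey stopper, same heights; flange 52, grip 24, plug 16 to 26 mm in diameter. It hangs in the stand's other well, 96 mm from the orange one along the long side of the stand (a fixed white block 85 x 190 x 50 mm, at various yaws); which well is which varies. Origin: centre of its tip's underside, z up.
- flask: Clear glass conical flask, open, loose upright on the bench, 240-420 g. Foot 88 mm in diameter; rim 140 mm above the origin; straight neck from 92 to 140 mm, 50 mm outside and 44 mm inside diameter. Origin: centre of its underside, z up along its axis. With the stopper home, its flange rests on the rim and its origin is 106 mm above the flask's origin.
- amber_bottle: Bystander: open brown glass bottle with white label patches, 76 mm in diameter, 132 mm tall, neck 50 mm outside, loose upright on the bench left or right of the flask, 110 mm or more away. Origin: centre of its underside, z up.
Mind the look-alikes: they are no part of the job. Of the things that look like the orange_stopper, the middle-sized one is meant.

How it is judged:
On the way:
1. the orange stopper's tip is at least 8 mm down inside the flask's neck while the gripper still holds the stopper (z of orange_stopper in the frame of flask between 0.095 and 0.132 m and horizontal distance between orange_stopper and flask below 0.015 m and contact force between the fingers and orange_stopper above 0.5 N), for 0.1 s.
At the end, for the whole second after the job is handed in: Orange stopper in the neck: origin 100-112 mm above the flask's, within 10 mm and 10 degrees of its axis. Flask on the bench, upright within 5 degrees, within 40 mm of its start; amber bottle within 30 mm, grey stopper within 20 mm. Stopper and flask at rest (z of orange_stopper in the frame of flask between 0.1 and 0.112 m and horizontal distance between orange_stopper and flask below 0.01 m and angle between the z axis of orange_stopper and the z axis of flask, either way round below 0.175 rad and angle between flask's own z axis and vertical below 0.1 rad and height (world z) of flask below 0.01 m and distance of flask from where it was at the start of the episode below 0.04 m and distance of amber_bottle from where it was at the start of the episode below 0.03 m and distance of grey_stopper from where it was at the start of the episode below 0.02 m and linear speed of each of orange_stopper, flask below 0.02 m/s); the robot touches nothing.
It fails at once if the flask is tipped by more than 20 degrees (angle between flask's own z axis and vertical above 0.35 rad).
It fails at once if the amber bottle is shifted by more than 40 mm (distance of amber_bottle from where it was at the start of the episode above 0.04 m).
It fails at once if the grey stopper is moved by more than 30 mm (distance of grey_stopper from where it was at the start of the episode above 0.03 m).
It also fails if it takes over 40 s, if anything falls off the work surface, if the arm or the gripper's body presses on something with over 40 N, if the wrist force passes 120 N, or if a joint passes its speed limit or range.

## Working session

There is one attempt and no reset: what is moved stays moved. The work goes in short steps, Python scripts to look and compute and a tool call to move; the robot and the scene stay as the last step left them, time stands still between calls to the robot, and variables do not carry over. Pictures are saved under pics/ and viewed, and the job is handed in when it is done.

Besides the shell and the picture viewer there is one more tool, called after ">>>" as name(argument=value, ...) on one line, values as JSON. send_rows: Moves the arm, as the interface text tells. Its arguments: {"type":"object","properties":{"steps":{"type":"array","items":{"type":"object","properties":{"dr":{"type":"array","items":{"type":"number"}},"linear":{"type":"array","items":{"type":"number"}},"fingers":{"type":"number"}}}},"squeeze":{"type":"number"}},"required":["steps"]}

```bash
mkdir -p pics; python3 - <<'E'
from bench import sensors, vision, ticket, bot
import cv2, numpy as np
o=sensors.get_obs(); print({k:np.round(v,3).tolist() for k,v in o.items()}, bot.grasp_offset)
for c in ["side","top"]:
    im=vision.camera(c); cv2.imwrite(f"pics/{c}0.png",im[:,:,::-1])
    i=vision.camera_info(c); print(c,np.round(i["camera_matrix"],1).tolist(),np.round(i["view"],3).tolist(),[k for k in i])
    for t in ["orange_stopper","grey_stopper","flask","amber_bottle"]:
        print(t,[(np.round(d["position"],3).tolist(),round(d["score"],2)) for d in vision.spot_in(t,c)])
E
```

```text
{'clock': 0.0, 'joint_pos': [-1.226, 0.116, 1.442, -0.0, 1.584, -0.038], 'joint_velocities': [0.0, -0.0, -0.0, 0.001, -0.002, 0.0], 'tau': [0.001, -72.124, -62.262, 0.078, 0.024, -0.0], 'ee_pos': [0.252, -0.626, 0.218], 'ee_rot': [-0.001, 0.982, 0.19, -0.0], 'force': [0.778, 0.813, -0.541], 'moment': [0.037, 0.032, 0.034], 'width': 1.001} 0.0188
side [[366.9, 0.0, 259.2], [0.0, 366.9, 194.6], [0.0, 0.0, 1.0]] [[0.995, -0.099, 0.015, -0.602], [0.042, 0.544, 0.838, -0.058], [-0.091, -0.833, 0.546, -0.869], [0.0, 0.0, 0.0, 1.0]] ['camera_matrix', 'view']
orange_stopper [([0.699, -0.298, 0.056], 0.89), ([0.594, -0.4, 0.026], 0.86), ([0.558, -0.282, 0.052], 0.64)]
grey_stopper [([0.508, -0.203, 0.059], 0.94)]
flask [([0.492, 0.106, 0.063], 0.71)]
amber_bottle [([0.536, 0.24, 0.091], 0.88)]
top [[347.0, 0.0, 254.6], [0.0, 347.0, 191.6], [0.0, 0.0, 1.0]] [[0.027, -0.999, 0.03, -0.071], [0.991, 0.031, 0.13, -0.589], [-0.131, 0.026, 0.991, -0.928], [0.0, 0.0, 0.0, 1.0]] ['camera_matrix', 'view']
orange_stopper [([0.694, -0.269, 0.05], 0.92), ([0.556, -0.27, 0.053], 0.68)]
grey_stopper [([0.505, -0.184, 0.059], 0.86)]
flask [([0.492, 0.12, 0.04], 0.93)]
amber_bottle [([0.532, 0.257, 0.093], 0.64)]
```

View pics/side0.png

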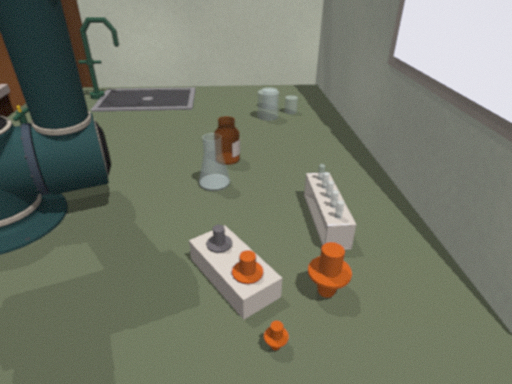

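View pics/top0.png

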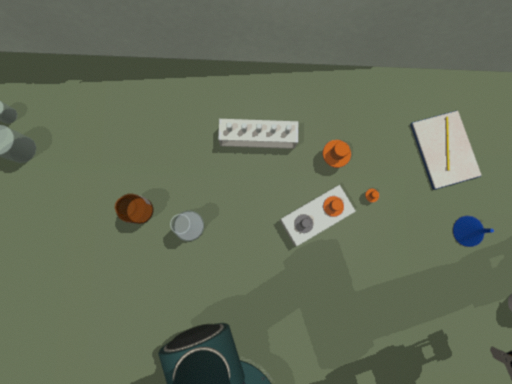

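The task's orange stopper is the one in the white stand (side pixel ~(248,268), top ~(334,206)). The big one at side (330,268) and the small one at (277,335) are look-alikes. The flask is at side (214,160) and top (185,226). I'll zoom in on the cameras and fit the positions.

```bash
cat > h.py <<'E'
from bench import sensors, vision, ticket, bot
import cv2, numpy as np
from scipy.optimize import minimize, least_squares
def proj(P,i):
    P=np.atleast_2d(P); V=np.array(i["view"]); K=np.array(i["camera_matrix"])
    c=P@V[:3,:3].T+V[:3,3]; c=c*[1,-1,-1]; u=c@K.T; return u[:,:2]/u[:,2:]
def ring(x,y,z,r,n=48):
    a=np.linspace(0,2*np.pi,n,endpoint=False); return np.c_[x+r*np.cos(a),y+r*np.sin(a),0*a+z]
def sil(x,y,parts,i,shape,s=4):
    m=np.zeros((shape[0]*s,shape[1]*s),np.uint8)
    for z0,r0,z1,r1 in parts:
        p=proj(np.r_[ring(x,y,z0,r0),ring(x,y,z1,r1)],i)
        h=cv2.convexHull(((p+.5)*s-.5).astype(np.float32)); cv2.fillConvexPoly(m,np.round(h).astype(np.int32),255)
    return cv2.resize(m,(shape[1],shape[0]),interpolation=cv2.INTER_AREA)/255.
E
python3 - <<'E'
from h import *
import cv2
ims={c:cv2.imread(f"pics/{c}0.png") for c in("side","top")}
I={c:vision.camera_info(c) for c in ims}
hm={}
for c,im in ims.items():
    h=cv2.cvtColor(im,cv2.COLOR_BGR2HSV); m=((h[...,0]<16)&(h[...,1]>170)&(h[...,2]>90)).astype(np.uint8)
    n,l,st,ce=cv2.connectedComponentsWithStats(m)
    g={"side":(248,268),"top":(334,206)}[c]
    k=l[g[1],g[0]]; print(c,st[k],ce[k]); hm[c]=(l==k).astype(float)
parts=[(.050,.029,.056,.029),(.056,.015,.092,.015)]
def cost(p,cs): return sum(np.abs(sil(p[0],p[1],parts,I[c],(384,512))-hm[c]).sum() for c in cs)
for cs in (["side","top"],["side"],["top"]):
    r=minimize(cost,[.556,-.276],args=(cs,),method="Nelder-Mead",options=dict(initial_simplex=[[.556,-.276],[.566,-.276],[.556,-.266]])); print(cs,np.round(r.x,4),r.fun)
for c,(x0,y0,x1,y1) in {"side":(180,110,280,210),"top":(140,190,220,250)}.items():
    cv2.imwrite(f"pics/{c}_fl.png",cv2.resize(ims[c][y0:y1,x0:x1],None,fx=6 if c=="side" else 9,fy=6 if c=="side" else 9,interpolation=cv2.INTER_CUBIC))
E
```

```text
side [233 251  29  32 643] [247.24105754 268.51166407]
top [324 197  19  19 262] [333.35496183 205.77480916]
['side', 'top'] [ 0.5566 -0.268 ] 270.89803921568625
['side'] [ 0.5558 -0.2684] 169.42745098039214
['top'] [ 0.558 -0.272] 100.1921568627451
```

```bash
python3 - <<'E'
from h import *
out=[]
parts=[(.050,.029,.056,.029),(.056,.015,.092,.015)]
for c,(cx,cy) in {"side":(248,268),"top":(334,206)}.items():
    im=cv2.imread(f"pics/{c}0.png"); i=vision.camera_info(c)
    f=8;w=24
    cr=cv2.resize(im[cy-w:cy+w,cx-w:cx+w],None,fx=f,fy=f,interpolation=cv2.INTER_NEAREST)
    for z,r in((.05,.029),(.056,.029),(.056,.015),(.092,.015)):
        p=proj(ring(.5566,-.268,z,r),i); q=((p-[cx-w,cy-w]+.5)*f).astype(int)
        cv2.polylines(cr,[q],True,(255,255,0),1)
    out.append(cr)
cv2.imwrite("pics/ov.png",np.hstack(out))
E
```

```text
(no output)
```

View pics/ov.png

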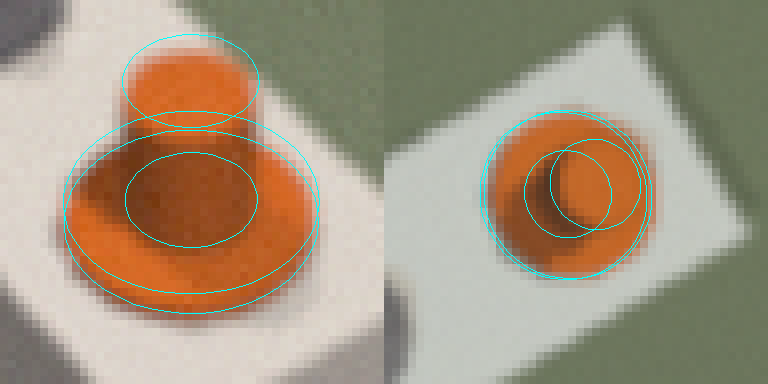

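View pics/side_fl.png

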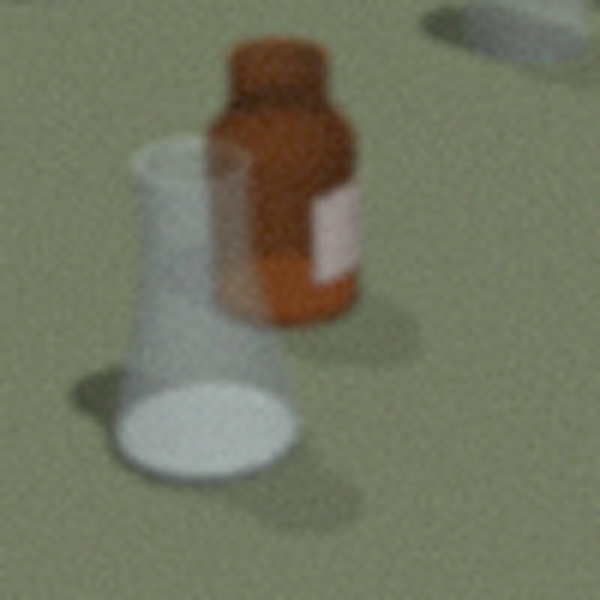

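View pics/top_fl.png

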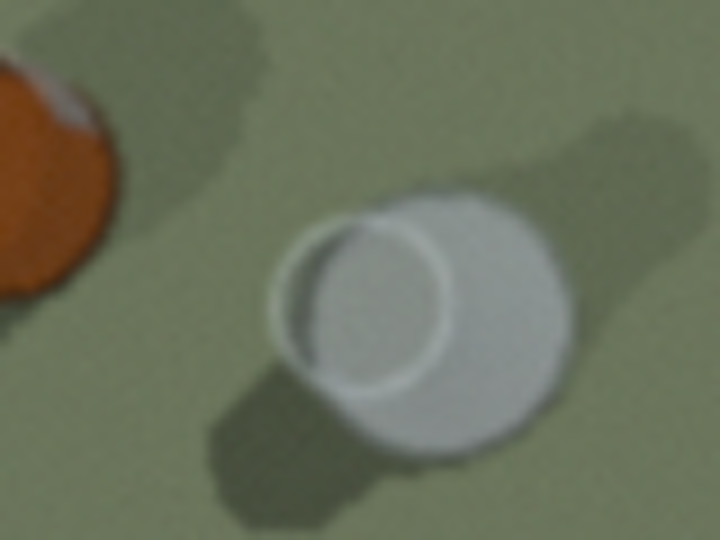

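```bash
python3 - <<'E'
from h import *
I={c:vision.camera_info(c) for c in("side","top")}
obs={"side":((211.2,136.2,.14),(214.3,181.2,.002)),"top":((179.7,223.4,.14),(188.4,225.6,.0))}
def inv(u,v,z,i): return least_squares(lambda p:(proj([[p[0],p[1],z]],i)-[u,v]).ravel(),[.5,.1]).x
for c in obs:
    for o in obs[c]: print("flask",c,o,np.round(inv(*o,I[c]),4))
# orange
hm={}
for c in I:
    im=cv2.imread(f"pics/{c}0.png")
    h=cv2.cvtColor(im,cv2.COLOR_BGR2HSV); m=((h[...,0]<16)&(h[...,1]>130)&(h[...,2]>60)).astype(np.uint8)
    n,l,st,ce=cv2.connectedComponentsWithStats(m)
    g={"side":(248,268),"top":(334,206)}[c]
    k=l[g[1],g[0]]; print(c,st[k],ce[k]); hm[c]=(l==k).astype(float)
    parts=[(.050,.029,.056,.029),(.056,.015,.092,.015)]
    r=minimize(lambda p:np.abs(sil(p[0],p[1],parts,I[c],(384,512))-hm[c]).sum(),[.556,-.272],method="Nelder-Mead",options=dict(initial_simplex=[[.556,-.272],[.562,-.272],[.556,-.266]])); print(c,np.round(r.x,4),r.fun)
print("stand corners top", )
# grey grip top estimate
E
```

```text
flask side (211.2, 136.2, 0.14) [0.4921 0.1302]
flask side (214.3, 181.2, 0.002) [0.4929 0.1348]
flask top (179.7, 223.4, 0.14) [0.4938 0.1308]
flask top (188.4, 225.6, 0.0) [0.493  0.1317]
side [232 251  31  33 688] [247.13953488 268.40406977]
side [ 0.5561 -0.2696] 126.82745098039216
top [324 196  19  20 307] [333.09771987 205.80130293]
top [ 0.5572 -0.2701] 55.015686274509804
stand corners top
```

```bash
cat >> h.py <<'E'
from scipy.spatial.transform import Rotation as R
def rel(target):
    o=sensors.get_obs(); q=o["ee_rot"]; Rm=R.from_quat([q[1],q[2],q[3],q[0]]).as_matrix()
    d=Rm.T@(np.array(target)-o["ee_pos"])*1000
    tilt=Rm.T@np.array([0,0,-1.])
    print("t",round(o["clock"],2),"ee",np.round(o["ee_pos"],4),"delta tool mm",np.round(d,1),"dr to vertical",np.round(np.cross([0,0,1],tilt),4),"tool y",np.round(Rm[:,1],3),"F",np.round(o["force"],1),"w",round(float(o["width"]),3))
E
python3 - <<'E'
from h import *
rel([.557,-.271,.22])
i=vision.camera_info("wrist"); V=np.array(i["view"]); print(np.round(-V[:3,:3].T@V[:3,3],3), np.round(V[:3,:3],3), i["camera_matrix"])
E
```

```text
t 0.5 ee [ 0.2521 -0.6261  0.2186] delta tool mm [ 415.5 -215.6   -1.4] dr to vertical [-0.0001 -0.      0.    ] tool y [ 0.373 -0.928 -0.   ] F [-0.   0.2 -0.2] w 1.001
[ 0.328 -0.596  0.386] [[ 0.373 -0.928  0.001]
 [ 0.887  0.357 -0.292]
 [ 0.271  0.11   0.956]] [[275.33363315   0.         256.5480392 ]
 [  0.         275.33363315 198.18365361]
 [  0.           0.           1.        ]]
```

>>> send_rows(steps=[{"linear":[42,-22,0],"fingers":0.65},{"linear":[84,-44,0],"fingers":0.65},{"linear":[126,-66,0],"fingers":0.65},{"linear":[168,-88,0],"fingers":0.65},{"linear":[210,-109,0],"fingers":0.65}])

```text
invalid input
```

>>> send_rows(steps=[{"linear":[42,-22,0],"fingers":0.65},{"linear":[84,-44,0],"fingers":0.65},{"linear":[126,-66,0],"fingers":0.65},{"linear":[168,-88,0],"fingers":0.65},{"linear":[200,-104,0],"fingers":0.65}])

```text
invalid input
```

>>> send_rows(steps=[{"linear":[0,0,0],"fingers":0.65},{"linear":[0,0,0],"fingers":0.65}])

```text
invalid input
```

```bash
python3 - <<'E'
from h import *
rel([.557,-.271,.22])
i=vision.camera_info("wrist"); im=vision.camera("wrist")
cv2.imwrite("pics/w1.png",im[:,:,::-1]); np.savez("w1.npz",v=i["view"],k=i["camera_matrix"])
for t in ["orange_stopper","grey_stopper"]:
    print(t,[(np.round(d["position"],3).tolist(),round(d["score"],2)) for d in vision.spot_in(t,"wrist")])
E
```

```text
t 0.5 ee [ 0.2521 -0.6261  0.2186] delta tool mm [ 415.5 -215.6   -1.4] dr to vertical [-0.0001 -0.      0.    ] tool y [ 0.373 -0.928 -0.   ] F [-0.   0.2 -0.2] w 1.001
orange_stopper []
grey_stopper []
```

View pics/w1.png

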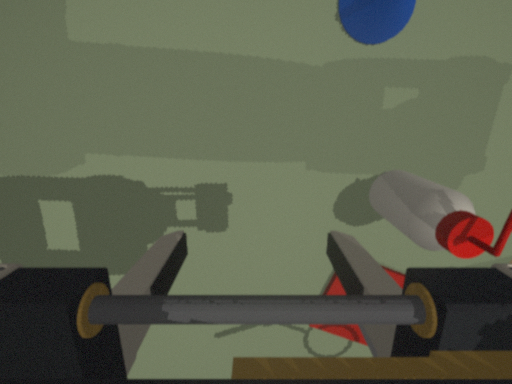

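The rows were refused because I left out "dr", so the arm hasn't moved. The picture still shows the start area. I'll resend with every field filled in.

>>> send_rows(steps=[{"dr":[0,0,0],"linear":[42,-22,0],"fingers":0.65},{"dr":[0,0,0],"linear":[84,-44,0],"fingers":0.65},{"dr":[0,0,0],"linear":[126,-66,0],"fingers":0.65},{"dr":[0,0,0],"linear":[168,-88,0],"fingers":0.65},{"dr":[0,0,0],"linear":[210,-109,0],"fingers":0.65}], squeeze=20)

```text
clock: 1.15
ee_pos: [0.4071, -0.445, 0.2189]
ee_rot: [0.0, 0.982, 0.19, 0.0]
force: [-0.2, -0.5, 0.9]
width: 0.662
```

>>> send_rows(steps=[{"dr":[0,0,0],"linear":[42,-22,0],"fingers":0.65},{"dr":[0,0,0],"linear":[84,-44,0],"fingers":0.65},{"dr":[0,0,0],"linear":[126,-66,0],"fingers":0.65},{"dr":[0,0,0],"linear":[168,-88,0],"fingers":0.65},{"dr":[0,0,0],"linear":[196,-102,0],"fingers":0.65}])

```text
clock: 1.65
ee_pos: [0.5514, -0.2763, 0.2188]
ee_rot: [-0.0, 0.982, 0.191, 0.0]
force: [0.4, -0.3, -0.6]
width: 0.647
```

>>> send_rows(steps=[{"dr":[0,0,0],"linear":[0,0,0],"fingers":0.65},{"dr":[0,0,0],"linear":[0,0,0],"fingers":0.65}])

```text
clock: 1.85
ee_pos: [0.5501, -0.2784, 0.2186]
ee_rot: [0.0, 0.982, 0.191, -0.0]
force: [-0.0, 0.1, -0.6]
width: 0.65
```

```bash
python3 - <<'E'
from h import *
rel([.557,-.271,.22])
i=vision.camera_info("wrist"); im=vision.camera("wrist")
cv2.imwrite("pics/w2.png",im[:,:,::-1]); np.savez("w2.npz",view=i["view"],camera_matrix=i["camera_matrix"])
for t in ["orange_stopper","grey_stopper"]:
    print(t,[(np.round(d["position"],3).tolist(),round(d["score"],2)) for d in vision.spot_in(t,"wrist")])
E
```

```text
t 1.85 ee [ 0.5501 -0.2784  0.2186] delta tool mm [ 9.1 -4.3 -1.4] dr to vertical [ 0.      0.0003 -0.    ] tool y [ 0.375 -0.927  0.   ] F [-0.   0.1 -0.6] w 0.65
orange_stopper [([0.596, -0.379, 0.028], 0.89), ([0.698, -0.284, 0.052], 0.86), ([0.56, -0.27, 0.054], 0.77)]
grey_stopper [([0.51, -0.197, 0.052], 0.83)]
```

View pics/w2.png

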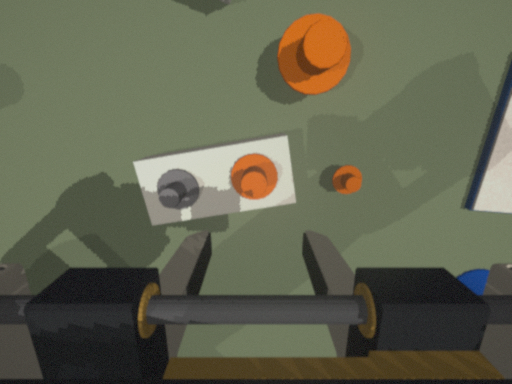

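Wrist view: the stand's orange stopper is at ~(254,177), grey at (175,190), the big look-alike at (315,53) and the small one at (348,179). Next I fit the position from this image.

```bash
python3 - <<'E'
from h import *
i=dict(np.load("w2.npz")); im=cv2.imread("pics/w2.png")
h=cv2.cvtColor(im,cv2.COLOR_BGR2HSV); m=((h[...,0]<16)&(h[...,1]>130)&(h[...,2]>60)).astype(np.uint8)
n,l,st,ce=cv2.connectedComponentsWithStats(m); k=l[176,254]; print(st[k],ce[k]); hm=(l==k).astype(float)
parts=[(.050,.029,.056,.029),(.056,.015,.092,.015)]
r=minimize(lambda p:np.abs(sil(p[0],p[1],parts,i,(384,512))-hm).sum(),[.556,-.272],method="Nelder-Mead",options=dict(initial_simplex=[[.556,-.272],[.562,-.272],[.556,-.266]])); print(np.round(r.x,4),r.fun)
cx,cy,w,f=254,176,32,9
cr=cv2.resize(im[cy-w:cy+w,cx-w:cx+w],None,fx=f,fy=f,interpolation=cv2.INTER_NEAREST)
for z,rr in((.056,.029),(.056,.015),(.092,.015)):
    q=((proj(ring(*r.x,z,rr),i)-[cx-w,cy-w]+.5)*f).astype(int); cv2.polylines(cr,[q],True,(255,255,0),1)
cv2.imwrite("pics/ov2.png",cr)
rel([*r.x,.12])
E
```

```text
[ 231  154   46   45 1619] [253.72513897 176.0994441 ]
[ 0.5562 -0.2725] 145.1058823529412
t 2.0 ee [ 0.5494 -0.2796  0.2187] delta tool mm [ 9.  -4.1 98.7] dr to vertical [ 0.0001  0.0001 -0.    ] tool y [ 0.372 -0.928  0.   ] F [-0.  -0.4  0. ] w 0.645
```

View pics/ov2.png

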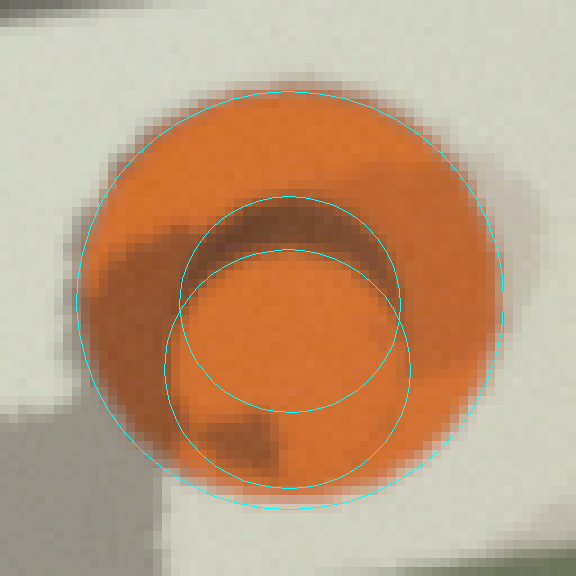

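>>> send_rows(steps=[{"dr":[0,0,0],"linear":[10,-4,20],"fingers":0.65},{"dr":[0,0,0],"linear":[10,-4,55],"fingers":0.65},{"dr":[0,0,0],"linear":[10,-4,90],"fingers":0.65},{"dr":[0,0,0],"linear":[10,-4,112],"fingers":0.65},{"dr":[0,0,0],"linear":[10,-4,112],"fingers":0.65}])

```text
clock: 2.5
ee_pos: [0.5558, -0.2715, 0.1034]
ee_rot: [-0.002, 0.982, 0.19, -0.002]
force: [-0.6, -0.8, 0.5]
width: 0.649
```

```bash
python3 - <<'E'
from h import *
rel([.557,-.2715,.062])
i=vision.camera_info("wrist"); im=vision.camera("wrist")
cv2.imwrite("pics/w3.png",im[:,:,::-1]); rel([.557,-.2715,.062])
E
```

```text
t 2.5 ee [ 0.5558 -0.2715  0.1034] delta tool mm [ 1.2  0.6 41.3] dr to vertical [-0.0037  0.0032  0.    ] tool y [ 0.372 -0.928 -0.004] F [-0.6 -0.8  0.5] w 0.649
t 2.55 ee [ 0.5567 -0.2719  0.1059] delta tool mm [ 0.4 -0.2 43.9] dr to vertical [-0.0015  0.0014  0.    ] tool y [ 0.372 -0.928 -0.002] F [ 0.1 -0.1 -0.4] w 0.648
```

View pics/w3.png

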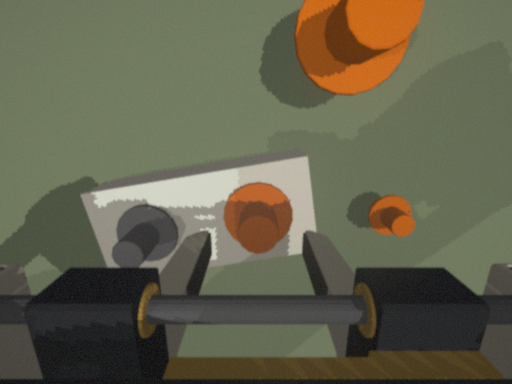

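The grip at ~(258,230) is centred between the fingertips at x ≈ 205 and 310, and grey is clear. I'll descend and close.

>>> send_rows(steps=[{"dr":[0,0,0],"linear":[0,0,15],"fingers":0.65},{"dr":[0,0,0],"linear":[0,0,30],"fingers":0.65},{"dr":[0,0,0],"linear":[0,0,43],"fingers":0.65},{"dr":[0,0,0],"linear":[0,0,43],"fingers":0.5},{"dr":[0,0,0],"linear":[0,0,43],"fingers":0.3}], squeeze=20)

```text
clock: 3.05
ee_pos: [0.5576, -0.2713, 0.0635]
ee_rot: [-0.0, 0.982, 0.19, -0.0]
force: [0.7, 0.4, 0.3]
width: 0.521
```

>>> send_rows(steps=[{"dr":[0,0,0],"linear":[0,0,0],"fingers":0.1},{"dr":[0,0,0],"linear":[0,0,0],"fingers":0.1},{"dr":[0,0,0],"linear":[0,0,0],"fingers":0.1},{"dr":[0,0,0],"linear":[0,0,0],"fingers":0.1}])

```text
clock: 3.45
ee_pos: [0.558, -0.2715, 0.0643]
ee_rot: [0.0, 0.982, 0.19, 0.0]
force: [0.9, 0.1, 3.7]
width: 0.318
```

```bash
python3 - <<'E'
from h import *
rel([.557,-.2715,.062])
E
```

```text
t 3.45 ee [ 0.558  -0.2715  0.0643] delta tool mm [-0.9 -0.3  2.3] dr to vertical [ 0.0007 -0.0006  0.    ] tool y [ 0.374 -0.928  0.001] F [0.9 0.1 3.7] w 0.318
```

>>> send_rows(steps=[{"dr":[0,0,0],"linear":[0,0,-10],"fingers":0.1},{"dr":[0,0,0],"linear":[0,0,-30],"fingers":0.1},{"dr":[0,0,0],"linear":[0,0,-60],"fingers":0.1},{"dr":[0,0,0],"linear":[0,0,-90],"fingers":0.1},{"dr":[0,0,0],"linear":[0,0,-120],"fingers":0.1}], squeeze=25)

```text
clock: 3.95
ee_pos: [0.5575, -0.2712, 0.1855]
ee_rot: [0.0, 0.982, 0.19, 0.0]
force: [1.0, 0.4, -0.2]
width: 0.316
```

>>> send_rows(steps=[{"dr":[0,0,0],"linear":[0,0,-30],"fingers":0.1},{"dr":[0,0,0],"linear":[0,0,-56],"fingers":0.1},{"dr":[0,0,0],"linear":[0,0,-56],"fingers":0.1},{"dr":[0,0,0],"linear":[0,0,-56],"fingers":0.1}])

```text
clock: 4.35
ee_pos: [0.5577, -0.2713, 0.2401]
ee_rot: [0.0, 0.982, 0.19, 0.0]
force: [-0.0, -0.2, -1.1]
width: 0.316
```

```bash
python3 - <<'E'
from h import *
rel([.493,.131,.24])
i=vision.camera_info("wrist"); im=vision.camera("wrist")
cv2.imwrite("pics/w4.png",im[:,:,::-1]); im=vision.camera("side"); cv2.imwrite("pics/s4.png",im[:,:,::-1])
im=vision.camera("top"); cv2.imwrite("pics/t4.png",im[:,:,::-1]); rel([.493,.131,.24])
E
```

```text
t 4.35 ee [ 0.5577 -0.2713  0.2401] delta tool mm [ 9.030e+01 -3.974e+02 -1.000e-01] dr to vertical [ 0.0006 -0.0005  0.    ] tool y [ 0.373 -0.928  0.001] F [-0.  -0.2 -1.1] w 0.316
t 4.5 ee [ 0.5574 -0.2712  0.2383] delta tool mm [  90.5 -397.1   -1.2] dr to vertical [-0.0014  0.0012  0.    ] tool y [ 0.374 -0.928 -0.001] F [ 0.6 -0.9 -0.9] w 0.32
```

View pics/w4.png

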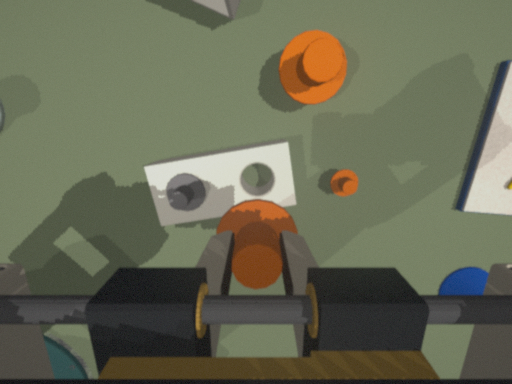

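View pics/s4.png

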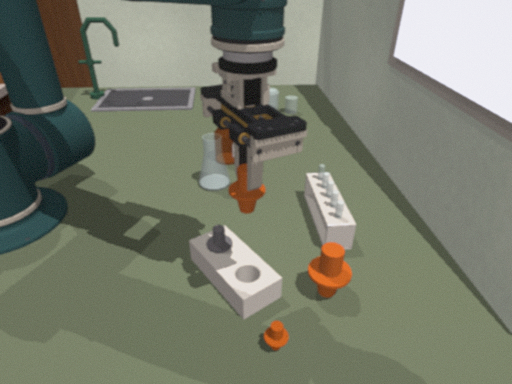

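```bash
cat > ov.py <<'E'
from h import *
import sys
def overlay(img,i,pos,rings,c,w,f,out,col=(255,255,0)):
    cx,cy=c; im=cv2.copyMakeBorder(img,w,w,w,w,cv2.BORDER_CONSTANT)
    cr=cv2.resize(im[cy:cy+2*w,cx:cx+2*w],None,fx=f,fy=f,interpolation=cv2.INTER_NEAREST)
    for z,rr in rings:
        q=((proj(ring(pos[0],pos[1],pos[2]+z,rr),i)-[cx-w,cy-w]+.5)*f).astype(int); cv2.polylines(cr,[q],True,col,1)
    cv2.imwrite(out,cr); return cr
E
python3 - <<'E'
from ov import *
i=vision.camera_info("wrist"); im=cv2.imread("pics/w4.png"); o=sensors.get_obs(); e=o["ee_pos"]; print(e)
S=[(0,.012),(.034,.019),(.034,.029),(.04,.029),(.04,.015)]
p=[e[0],e[1],e[2]-.048]
a=overlay(im,i,p,S,(257,240),50,8,"pics/o4w.png")
b=overlay(cv2.imread("pics/s4.png"),vision.camera_info("side"),p,S,(247,195),33,12,"pics/o4s.png")
cv2.imwrite("pics/o4.png",np.hstack([a[:,:400*2][:, :],cv2.resize(b,(800,800))])[::2,::2])
E
```

```text
[ 0.557358   -0.27115628  0.23833974]
```

View pics/o4.png

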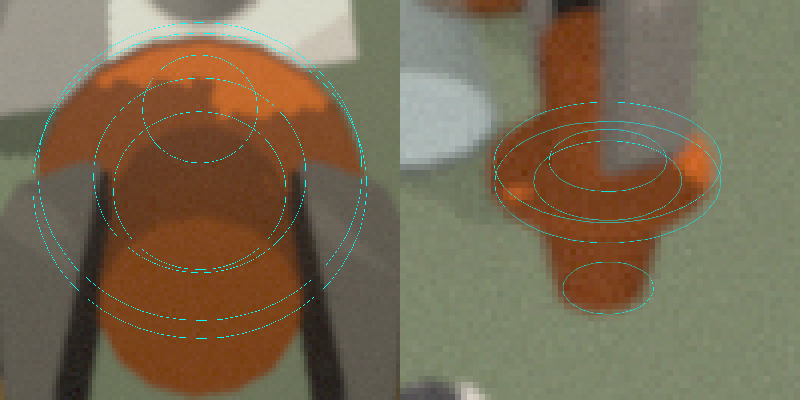

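Wrist and side views show the stopper held upright, the flange about 2 mm behind TCP along tool x, the well empty and grey still in place. Moving on to above the flask.

>>> send_rows(steps=[{"dr":[0,0,0],"linear":[5,-22,0],"fingers":0.1},{"dr":[0,0,0],"linear":[14,-62,0],"fingers":0.1},{"dr":[0,0,0],"linear":[23,-102,0],"fingers":0.1},{"dr":[0,0,0],"linear":[33,-142,0],"fingers":0.1},{"dr":[0,0,0],"linear":[42,-182,0],"fingers":0.1}])

```text
clock: 5.0
ee_pos: [0.5277, -0.0846, 0.2389]
ee_rot: [-0.0, 0.982, 0.19, -0.0]
force: [0.5, -1.0, 0.2]
width: 0.321
```

>>> send_rows(steps=[{"dr":[0,0,0],"linear":[9,-40,0],"fingers":0.1},{"dr":[0,0,0],"linear":[18,-80,0],"fingers":0.1},{"dr":[0,0,0],"linear":[28,-120,0],"fingers":0.1},{"dr":[0,0,0],"linear":[37,-160,0],"fingers":0.1},{"dr":[0,0,0],"linear":[44,-190,0],"fingers":0.1}])

```text
clock: 5.5
ee_pos: [0.4971, 0.1084, 0.2391]
ee_rot: [-0.0, 0.982, 0.191, -0.0]
force: [0.7, -0.7, 0.9]
width: 0.319
```

>>> send_rows(steps=[{"dr":[0,0,0],"linear":[4,-16,0],"fingers":0.1},{"dr":[0,0,0],"linear":[5,-25,0],"fingers":0.1},{"dr":[0,0,0],"linear":[5,-25,0],"fingers":0.1},{"dr":[0,0,0],"linear":[5,-25,0],"fingers":0.1}])

```text
clock: 5.9
ee_pos: [0.4937, 0.1305, 0.2394]
ee_rot: [0.0, 0.982, 0.19, -0.0]
force: [0.2, 0.2, 0.4]
width: 0.319
```

```bash
python3 - <<'E'
from ov import *
rel([.4945,.1315,.24]); 
i=vision.camera_info("wrist"); im=vision.camera("wrist")[:,:,::-1].copy(); cv2.imwrite("pics/w5.png",im); e=sensors.get_obs()["ee_pos"]
np.savez("w5.npz",view=i["view"],camera_matrix=i["camera_matrix"])
s=vision.camera("side")[:,:,::-1].copy(); cv2.imwrite("pics/s5.png",s)
print([(np.round(d["position"],3).tolist(),round(d["score"],2)) for d in vision.spot_in("flask","side")])
rel([.4945,.1315,.24]); 
S=[(0,.012),(.034,.029),(.04,.029)]
p=[e[0]-.0014,e[1]-.0006,e[2]-.048]
F=[(0,.044),(.14,.025),(.14,.022)]
for im,i,c,n in((im,i,(257,240),"w"),(s,vision.camera_info("side"),(214,140),"s")):
    w=60
    a=overlay(im,i,p,S,c,w,6,"pics/x.png"); cx,cy=c
    for z,rr in F:
        q=((proj(ring(.493,.131,z,rr),i)-[cx-w,cy-w]+.5)*6).astype(int); cv2.polylines(a,[q],True,(0,0,255),1)
    cv2.imwrite(f"pics/o5{n}.png",a)
E
```

```text
t 5.9 ee [0.4937 0.1305 0.2394] delta tool mm [ 1.1 -0.6 -0.6] dr to vertical [ 0.0001  0.0004 -0.    ] tool y [ 0.374 -0.928  0.   ] F [0.2 0.2 0.4] w 0.319
[([0.491, 0.105, 0.063], 0.59)]
t 6.05 ee [0.494  0.1301 0.2396] delta tool mm [ 1.  -1.1 -0.4] dr to vertical [ 0.0001  0.0001 -0.    ] tool y [ 0.372 -0.928  0.   ] F [ 0.9 -0.3 -0. ] w 0.319
```

View pics/o5w.png

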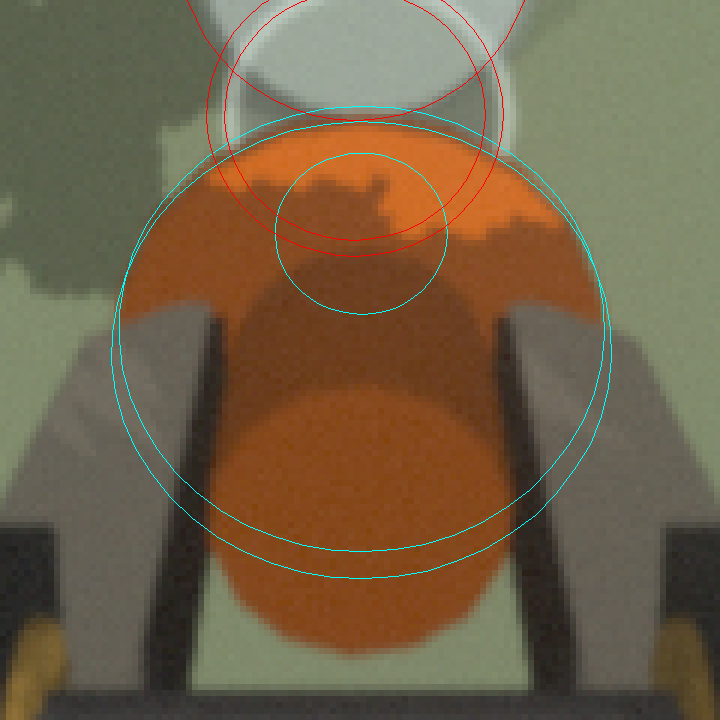

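View pics/o5s.png

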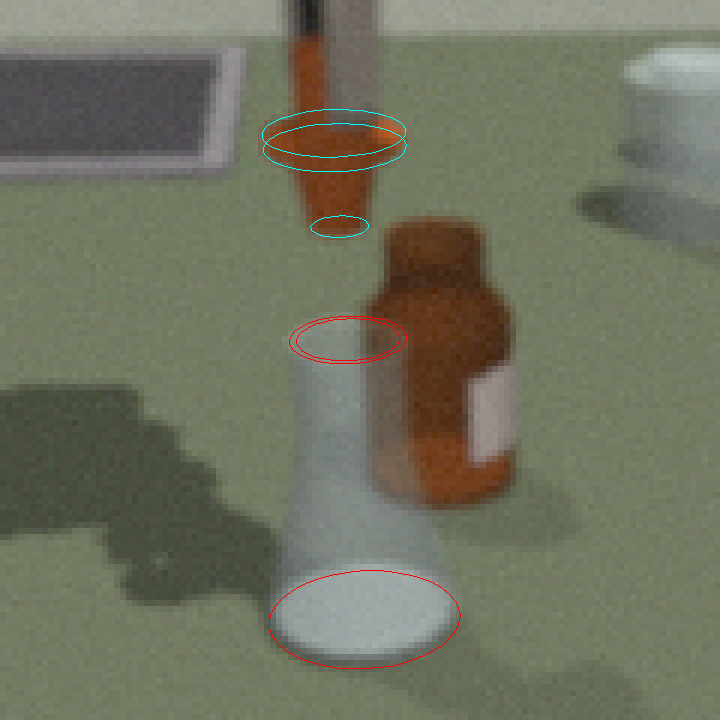

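```bash
python3 - <<'E'
from ov import *
i=dict(np.load("w5.npz")); im=cv2.imread("pics/w5.png")
c=(257,190); w=45
a=overlay(im,i,[.493,.131,0],[(0,.044),(.14,.025)],c,w,8,"pics/x.png",(0,0,255))
for z,rr in [(0,.044),(.14,.025)]:
    q=((proj(ring(.4942,.1292,z,rr),i)-[c[0]-w,c[1]-w]+.5)*8).astype(int); cv2.polylines(a,[q],True,(255,0,255),1)
cv2.imwrite("pics/o5r.png",a)
E
```

```text
(no output)
```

View pics/o5r.png

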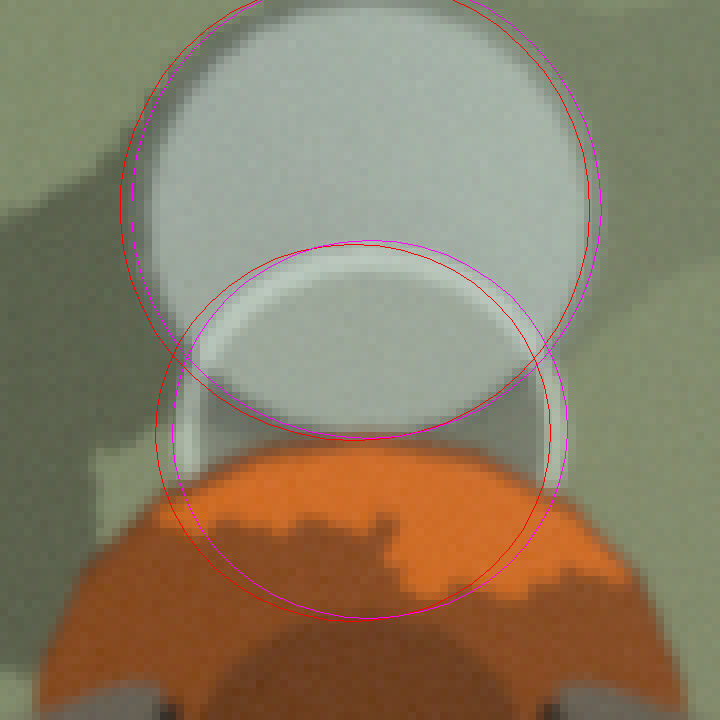

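>>> send_rows(steps=[{"dr":[0,0,0],"linear":[1,0,15],"fingers":0.1},{"dr":[0,0,0],"linear":[1,0,30],"fingers":0.1},{"dr":[0,0,0],"linear":[1,0,45],"fingers":0.1},{"dr":[0,0,0],"linear":[1,0,57],"fingers":0.1},{"dr":[0,0,0],"linear":[1,0,65],"fingers":0.1}])

```text
clock: 6.55
ee_pos: [0.4943, 0.1312, 0.1728]
ee_rot: [0.0, 0.982, 0.19, -0.001]
force: [0.3, -0.8, -0.3]
width: 0.317
```

>>> send_rows(steps=[{"dr":[0,0,0],"linear":[0,0,0],"fingers":0.1},{"dr":[0,0,0],"linear":[0,0,0],"fingers":0.1}])

```text
clock: 6.75
ee_pos: [0.4949, 0.1313, 0.1749]
ee_rot: [0.0, 0.982, 0.19, 0.0]
force: [-0.5, 0.3, 0.9]
width: 0.315
```

```bash
python3 - <<'E'
from ov import *
rel([.4945,.1305,.154]); 
im=vision.camera("wrist")[:,:,::-1].copy(); cv2.imwrite("pics/w6.png",im)
s=vision.camera("side")[:,:,::-1].copy(); c=(214,140);w=50
e=sensors.get_obs()["ee_pos"]
a=overlay(s,vision.camera_info("side"),[.4938,.130,0],[(0,.044),(.14,.025)],c,w,7,"pics/o6s.png",(0,0,255))
rel([.4945,.1305,.154]); 
E
```

```text
t 6.75 ee [0.4949 0.1313 0.1749] delta tool mm [-0.7  0.6 20.9] dr to vertical [ 0.0001 -0.0003  0.    ] tool y [ 0.374 -0.928  0.   ] F [-0.5  0.3  0.9] w 0.315
t 6.85 ee [0.495  0.1314 0.1754] delta tool mm [-0.8  0.6 21.4] dr to vertical [ 0.0002 -0.0009  0.    ] tool y [ 0.374 -0.928  0.   ] F [ 0.6  1.4 -0.3] w 0.32
```

View pics/w6.png

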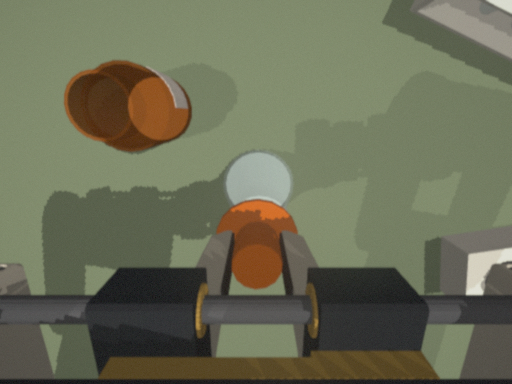

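View pics/o6s.png

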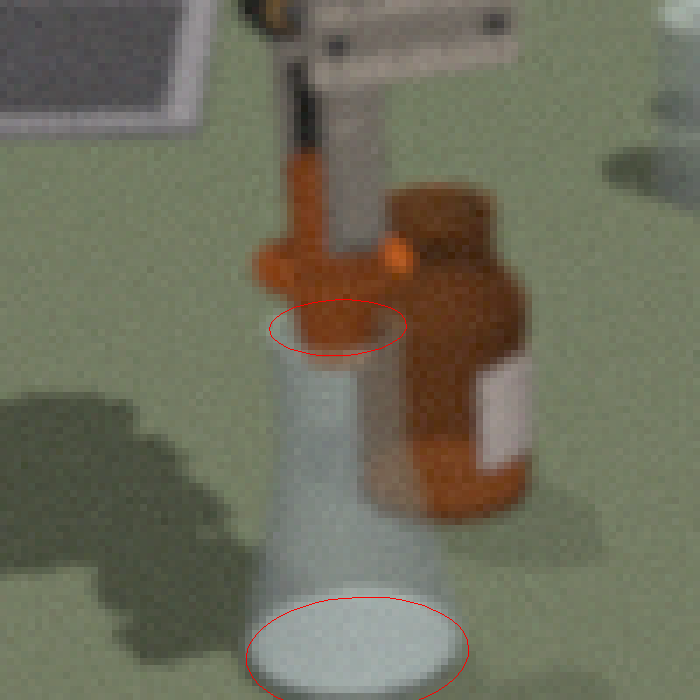

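Side view: the tip is inside the neck and centred (plug ~338 in the crop, rim centre ~338), with no contact force. The flask hasn't moved. I'll continue down slowly.

>>> send_rows(steps=[{"dr":[0,0,0],"linear":[-0.5,0.5,5],"fingers":0.1},{"dr":[0,0,0],"linear":[-0.5,0.5,9],"fingers":0.1},{"dr":[0,0,0],"linear":[-0.5,0.5,13],"fingers":0.1},{"dr":[0,0,0],"linear":[-0.5,0.5,16],"fingers":0.1},{"dr":[0,0,0],"linear":[-0.5,0.5,17],"fingers":0.1}])

```text
clock: 7.35
ee_pos: [0.4943, 0.1306, 0.1571]
ee_rot: [0.0, 0.982, 0.19, -0.0]
force: [0.4, 0.6, -2.3]
width: 0.32
```

>>> send_rows(steps=[{"dr":[0,0,0],"linear":[0,0,0],"fingers":0.1},{"dr":[0,0,0],"linear":[0,0,1],"fingers":0.1},{"dr":[0,0,0],"linear":[0,0,1],"fingers":0.1}])

```text
clock: 7.65
ee_pos: [0.4945, 0.1306, 0.1566]
ee_rot: [-0.0, 0.982, 0.19, 0.0]
force: [-0.7, 0.4, -0.8]
width: 0.317
```

>>> send_rows(steps=[{"dr":[0,0,0],"linear":[0,0,1],"fingers":0.1},{"dr":[0,0,0],"linear":[0,0,1],"fingers":0.1}])

```text
clock: 7.85
ee_pos: [0.4945, 0.1307, 0.1556]
ee_rot: [-0.0, 0.982, 0.19, -0.0]
force: [0.2, 0.3, 0.3]
width: 0.319
```

>>> send_rows(steps=[{"dr":[0,0,0],"linear":[0,0,1],"fingers":0.1},{"dr":[0,0,0],"linear":[0,0,1],"fingers":0.1},{"dr":[0,0,0],"linear":[0,0,1],"fingers":0.1}])

```text
clock: 8.15
ee_pos: [0.4945, 0.1307, 0.1546]
ee_rot: [-0.0, 0.982, 0.19, -0.0]
force: [0.5, 0.4, 0.2]
width: 0.318
```

>>> send_rows(steps=[{"dr":[0,0,0],"linear":[0,0,0.7],"fingers":0.1},{"dr":[0,0,0],"linear":[0,0,0.7],"fingers":0.1},{"dr":[0,0,0],"linear":[0,0,0.7],"fingers":0.1}])

```text
clock: 8.45
ee_pos: [0.4946, 0.1307, 0.1542]
ee_rot: [-0.0, 0.982, 0.19, 0.0]
force: [-0.8, -0.5, 3.9]
width: 0.315
```

```bash
python3 - <<'E'
from ov import *
for _ in range(2):
    s=vision.camera("side")[:,:,::-1].copy(); rel([.4945,.1305,.154]); 
a=overlay(s,vision.camera_info("side"),[.4938,.130,0],[(0,.044),(.14,.025)],(214,140),50,7,"pics/o7s.png",(0,0,255))
E
```

```text
t 8.5 ee [0.4946 0.1307 0.1543] delta tool mm [-0.2  0.1  0.3] dr to vertical [ 0.0001 -0.0005  0.    ] tool y [ 0.374 -0.928  0.   ] F [-0.6  0.3  3.9] w 0.32
t 8.55 ee [0.4946 0.1307 0.1543] delta tool mm [-0.2  0.1  0.3] dr to vertical [ 0.0001 -0.0005  0.    ] tool y [ 0.374 -0.928  0.   ] F [-0.1 -0.8  5.2] w 0.315
```

View pics/o7s.png

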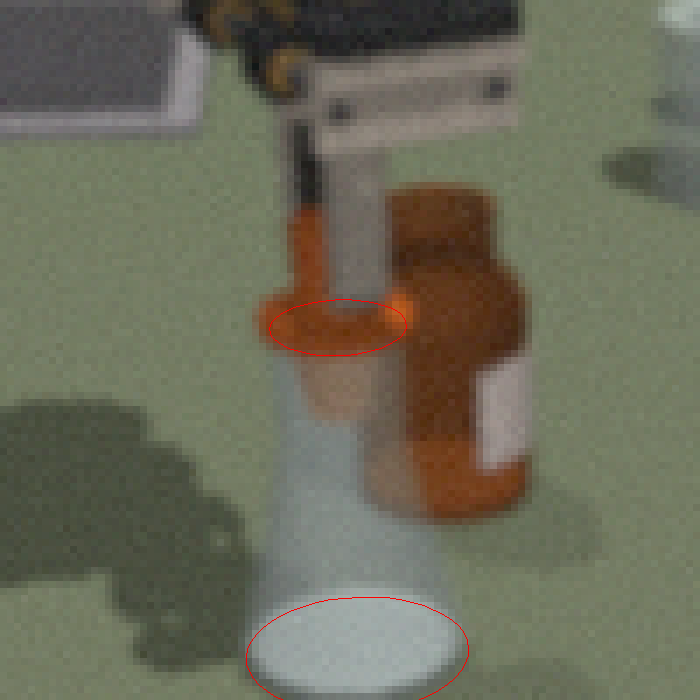

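Contact at z = 0.1543 with about 4–5 N upward, where the model predicts seating (0.154). The flange sits on the rim and the plug shows through the neck. Now I open the gripper.

>>> send_rows(steps=[{"dr":[0,0,0],"linear":[0,0,0],"fingers":0.34},{"dr":[0,0,0],"linear":[0,0,0],"fingers":0.4},{"dr":[0,0,0],"linear":[0,0,0],"fingers":0.5},{"dr":[0,0,0],"linear":[0,0,0],"fingers":0.65},{"dr":[0,0,0],"linear":[0,0,0],"fingers":0.65}])

```text
clock: 9.05
ee_pos: [0.4944, 0.1306, 0.1539]
ee_rot: [-0.0, 0.982, 0.19, -0.0]
force: [0.5, -0.9, -0.5]
width: 0.606
```

```bash
python3 - <<'E'
from ov import *
im=vision.camera("wrist")[:,:,::-1]; cv2.imwrite("pics/w8.png",im); rel([.4945,.1305,.154])
E
```

```text
t 9.1 ee [0.4945 0.1306 0.1539] delta tool mm [-0.   0.1 -0.1] dr to vertical [-0.      0.0001  0.    ] tool y [ 0.374 -0.928 -0.   ] F [-0.2  0.6 -0.4] w 0.63
```

View pics/w8.png

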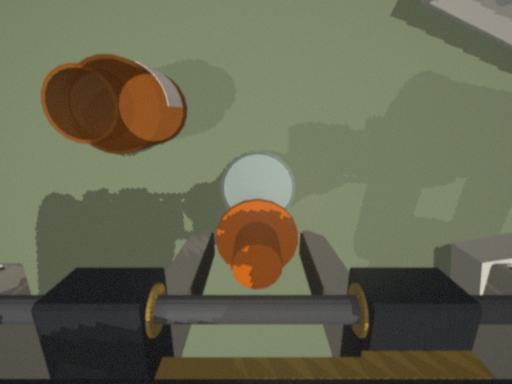

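The fingers are clear on both sides of the grip (258,240). Retreating straight up.

>>> send_rows(steps=[{"dr":[0,0,0],"linear":[0,0,-10],"fingers":0.65},{"dr":[0,0,0],"linear":[0,0,-30],"fingers":0.65},{"dr":[0,0,0],"linear":[0,0,-60],"fingers":0.65},{"dr":[0,0,0],"linear":[0,0,-90],"fingers":0.65},{"dr":[0,0,0],"linear":[0,0,-110],"fingers":0.65}])

```text
clock: 9.6
ee_pos: [0.4947, 0.1307, 0.2671]
ee_rot: [-0.0, 0.982, 0.19, 0.001]
force: [0.4, -0.1, -0.3]
width: 0.649
```

>>> send_rows(steps=[{"dr":[0,0,0],"linear":[-50,40,0],"fingers":0.65},{"dr":[0,0,0],"linear":[-80,60,0],"fingers":0.65},{"dr":[0,0,0],"linear":[-80,60,0],"fingers":0.65},{"dr":[0,0,0],"linear":[-80,60,0],"fingers":0.65}])

```text
clock: 10.0
ee_pos: [0.4426, 0.0446, 0.2651]
ee_rot: [0.0, 0.982, 0.189, 0.001]
force: [0.7, 0.9, 0.3]
width: 0.652
```

```bash
python3 - <<'E'
from ov import *
F=[(0,.044)]
S=[(.106,.012),(.14,.029),(.146,.029),(.182,.015)]
out=[]
s=vision.camera("side")[:,:,::-1].copy(); t=vision.camera("top")[:,:,::-1].copy(); wv=vision.camera("wrist")[:,:,::-1].copy()
a=overlay(s,vision.camera_info("side"),[.4938,.130,0],F+S,(214,140),40,10,"pics/o9s.png")
b=overlay(s,vision.camera_info("side"),[9,9,0],[],(214,140),40,10,"pics/o9t.png")
cv2.imwrite("pics/o9.png",np.hstack([b,a])[::2,::2] if False else cv2.resize(np.hstack([b,a]),(800,400)))
cv2.imwrite("pics/s9.png",s); cv2.imwrite("pics/w9.png",wv); cv2.imwrite("pics/t9.png",t)
rel([.4945,.1305,.154])
for c in("side","top"):
  for n in ["orange_stopper","flask","amber_bottle","grey_stopper"]: print(c,n,[(np.round(d["position"],3).tolist(),round(d["score"],2)) for d in vision.spot_in(n,c)])
E
```

```text
t 10.15 ee [0.4431 0.0458 0.2641] delta tool mm [ 79.4 -59.3 110.1] dr to vertical [-0.0002  0.0001  0.    ] tool y [ 0.374 -0.927 -0.   ] F [-0.4  0.6  0.6] w 0.653
side orange_stopper [([0.592, -0.401, 0.029], 0.69), ([0.495, 0.119, 0.153], 0.57)]
side flask [([0.491, 0.103, 0.055], 0.68)]
side amber_bottle [([0.49, 0.108, 0.059], 0.68), ([0.543, 0.234, 0.084], 0.62)]
side grey_stopper [([0.511, -0.201, 0.058], 0.96), ([0.49, 0.104, 0.054], 0.55)]
top orange_stopper [([0.696, -0.272, 0.053], 0.77)]
top flask []
top amber_bottle [([0.546, 0.257, 0.09], 0.85)]
top grey_stopper [([0.507, -0.184, 0.056], 0.7)]
```

View pics/o9.png

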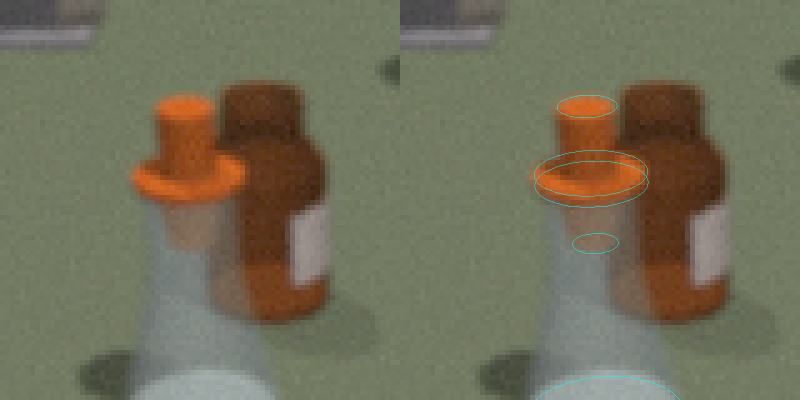

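View pics/s9.png

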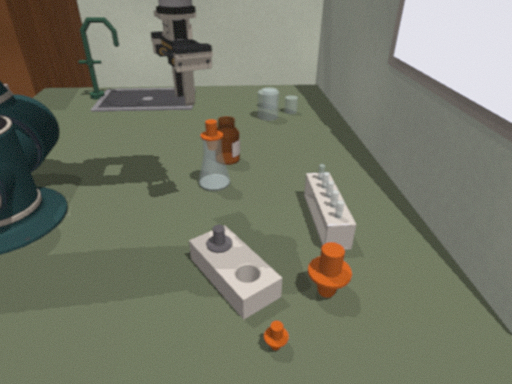

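View pics/w9.png

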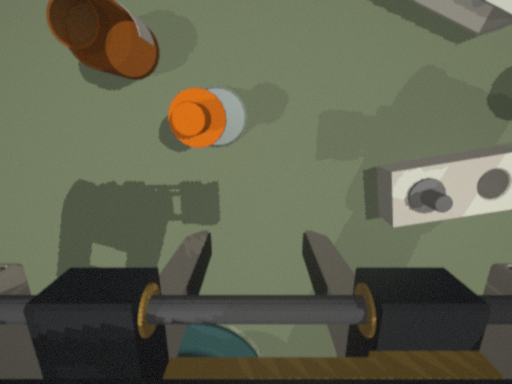

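The stopper is seated level at side (211,133), with the flange flat on the rim. The flask foot at (214,181), the bottle and grey are where they were, and the gripper is clear. Handing in.

```bash
python3 -c "
from bench import ticket; print(ticket.sign_off())"
```

```text
the job is handed in; nothing more can be done
None
```

I closed the flask with the middle-sized orange stopper, the one from the stand, and handed the job in at about 10.5 s on the clock. No verdict came back.

**Moves:** I gripped the stopper (opening about 30 mm, matching its grip) and lowered it into the neck while holding it. It met the rim at TCP height 0.154 m, as predicted, with 4–5 N of contact force. I then let go, went straight up and moved clear.

**Last checks:** The side picture shows the flange level on the rim and the plug inside the neck. The flask foot, amber bottle and grey stopper are at the same pixels as at the start. The force reading is near zero.

**Disagreements and failures:**
- **Flask position:** the fixed cameras and the wrist camera differed by about 2 mm. I aimed between them.
- **Missed or mixed-up detections:** in the last pictures the top camera did not find the flask or the placed stopper. The side camera reported a low-scored "amber bottle" and a "grey stopper" at the flask, which the picture shows to be wrong.
- **Amber bottle:** its detected position changed by 7–14 mm. I took this as detector noise, since it did not move in the side picture.
- **First move refused:** my first three move calls were refused because I left out the turn field. Nothing moved.

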